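# Put the soldering supplies back in their holders

### The arm

A 6-joint arm with a two-finger parallel gripper is mounted at the origin on a cart in front of the work surface, level with it; the furniture and walls round the work are solid. World frame = base frame: x ahead of the robot, y to its left, z up, the work surface at z = 0. Lengths are in mm, angles in degrees, forces in N, time in s.
With the tool pointing down it reaches from about 350 to 850 mm from the base axis. Payload 8.1 kg.
Tool frame: the origin (TCP) lies at the very end of the fingers, on their centre line; the grasp point (between the pads) lies 19 mm behind it; z points along the fingers, y is the line along which they close (so a half turn about z gives the same grasp; the last joint's range is limited). The gripper opens to 85 mm and grips with 20 to 120 N. Pads are 22 mm wide; open, the fingers measure 114 mm over their backs; the gripper's body (76 mm by 85 mm) begins 54 mm behind the grasp point. The pads swing forward as they close: fully open they stand 13 mm farther back than shut.
Start: joints at [63.633, 7.471, 85.268, -0, 87.261, -4.893], TCP at [219.631, 558.361, 231.292] pointing down, gripper open.
Joint ranges: [-169.43, 169.43], [-51.17, 129.36], [1.28, 143.12], [-76.62, 256.62], [0, 156.53], [-152.29, 152.29]. Speed limits (degrees/s): [136.94, 136.94, 159.86, 180, 180, 180].

### API

Orientations are given as [roll, pitch, yaw] about the fixed x, y, z axes, in that order (R = Rz(yaw) Ry(pitch) Rx(roll)).
In Python, from bench import sense, eyes, job, models gives the robot as it stands. The module is installed in compiled form; this text tells all that it offers.
- The arm moves only by the tool apply_moves, never from a script. Its argument "rows" is a list of rows, each a list of 6 numbers: the shift along the tool's x, y, z in mm, then the turn, a rotation vector about the tool's x, y, z in rad. In form: [[dx, dy, dz, rx, ry, rz], ...]. A call has exactly 5 rows; each row shifts and turns the commanded pose from where the row before left it, along the tool's axes as they then stand; what a row does not reach is not made up. A row lasts 1/8 s, in which the tool goes at most 62.5 mm and 10.7 degrees, less where a joint would pass 70% of its speed; a pose out of reach is approached as far as the arm can. A call is refused whole if a number of a shift passes 62.5 or a number of a turn 0.188, either way. A call with a gripper value outside its range is refused whole. "fingers" is the finger opening in mm, from 0 to 85.4, set as the call begins (left out, the last holds). The fingers move at their own pace and stop on an object; "grip_force" is the grip in N (left out, the last holds). Time passes only in rows, so rows that do not move let the fingers close, or fill a call up. It gives the time, the measured TCP pose, the force, the opening and the grip force at its end, in the units of the state.
- sense(): the state, without advancing time (a new reading comes with each control period).
- eyes.snapshot(name): name is "scene" or "top" or "wrist"; returns (picture, depth): 480x640x3 uint8, red, green, blue; 480x640 float32, mm along the optical axis (not along the pixel's ray), 0 where there is no reading.
- eyes.get_calibration(name): a dict with "intrinsics" (3x3 intrinsics, pixels), "D" ([k1, k2, p1, p2, k3] as OpenCV has them; the pictures are not rectified), "R" (3x3) and "t" (3): a world point X has camera coordinates R X + t; the wrist camera has in their place "mount" (4x4, takes a point from camera to tool coordinates, whose origin is the TCP and whose axes are the flange's). Camera axes: x right, y down, z forward; pixel columns grow to the right and rows downward; lengths in mm; the calibration is good to about 2 mm. A picture is of the moment at which its call begins: read the wrist's pose just before it. get_calibration takes no time and is no camera call.
- job.hand_in(): hands the job in; it is judged then, once.
Trained networks look in the newest picture that a camera, given by its name, has taken for a name from the list of things; names that differ only in an ending like _2 or _b are one class to them, and where a whole thing is asked for, a point or a joint stands for the part that bears it (a point fixed in the world has none). Each returns a list of dicts, best first, with "confidence" (0 to 1); they miss things now and then, are a little off and sometimes report something else, mostly with a low value. They report only what shows in the picture. A call takes as long as a camera call. They do not tell look-alikes from the thing itself.
- models.boxes_of(name, camera): "xyz" ([x, y, z] in mm, in world coordinates, good to about 4 mm: the middle of the surface that is visible of it).
- models.cut_out(name, camera): "pixels" (480x640 bool, what is visible of it).
- models.place_of(name, camera): "xyz" ([x, y, z] in mm, in world coordinates, good to about 4 mm: a listed point, or the origin of a listed thing).
The state is a dict: "time": time; "joint_pos": joint angles; "qd": joint speeds; "joint_efforts": joint torques, N m; "tool_pos": TCP position; "tcp_rot": TCP orientation; "ft_force": force on the tool from outside, world axes, zero at the start; "wrist_torque": the same for the moment, N m; "finger_gap": finger opening in mm; "grip_force": force on a finger pad.
Only numpy, scipy, OpenCV 4.12 (cv2) and the standard library are available. Lean on these libraries where they do the work, as an engineer would, in place of code of your own. Each camera call takes 0.05 s, during which the arm holds its last target. There are 200 camera calls.

### The job

Pick out the soldering supplies and put them back in their holders: the big solder reel standing upright in the wide round dish, the small solder reel standing upright in the narrow round dish, and the flux tin lying flat in the square tray with the white tape roll laid flat and centred on top of it. Leave the fuse jar and the box with the two terminals where they stand.

Things in the scene. Friction and masses are not known exactly. Their poses are not given: they have to be found in the camera images.
- big_reel: The big reel of solder wire: pale wire on a core between two red round flanges of 59 mm diameter, each 4 mm thick; 52 mm high, about 0.5 kg, loose, standing upright on one flange on the green work board (fixed, 290 x 800 mm, its top 24 mm above the table). Grasp it from above across the top flange. Its origin is the centre of its underside and z points up; it is round, so its yaw does not matter.
- small_reel: The small reel of solder wire: white round flanges of 43 mm diameter, each 5 mm thick; 36 mm high, about 0.2 kg, loose, standing upright on one flange on the green work board (fixed, 290 x 800 mm, its top 24 mm above the table). Grasp it across the top flange. Its origin is the centre of its underside and z points up; yaw does not matter.
- flux_tin: Flat round tin of flux, pale side and yellowish top, 58 mm diameter, 22 mm high, 0.07 kg, loose, lying flat on the board. Its origin is the centre of its underside and z points up; yaw does not matter.
- tape_roll: Roll of white tape with a hole in the middle, 56 mm outer diameter, 18 mm high, 0.05 kg, loose, lying flat on the board. Its origin is the centre of its underside and z points up; yaw does not matter.
- wide_dish: The wide round dish, bare steel, fixed to the board: outer diameter 84 mm, inner diameter 76 mm, floor 4 mm above the board, rounded lip 14 mm above the board. Its origin is the centre of its underside and z points up.
- narrow_dish: The narrow round dish, bare steel, fixed to the board: outer diameter 66 mm, inner diameter 58 mm, floor 4 mm above the board, rounded lip 14 mm above the board. Its origin is the centre of its underside and z points up.
- square_tray: The square tray, bare steel, fixed to the board: 86 mm outside, 78 mm inside, floor 4 mm above the board, rim 8 mm above the board. Its origin is the centre of its underside and z points up; x and y run along its sides. (A shelf and a lamp hang over the back of the table: keep the wrist drawn in on long swings.)
- fuse_jar: Bystander, leave alone: small pale jar with a black cap, 40 mm diameter, 50 mm high, loose on the board. Its origin is the centre of its underside and z points up.
- load_box: Bystander, leave alone: black box with a red and a black terminal on top, 45 x 70 mm (along its x and y), 38 mm high over the terminals, loose on the board. Its origin is the centre of its underside and z points up.
Things that resemble listed ones, but are neither listed nor needed, are in the scene too. Of the things that look like the flux_tin, the larger one is meant.

How it is judged (in metres and radians):
At the end, for the whole second after the job is handed in: Big reel upright in the wide dish, small reel upright in the narrow dish (12 mm of centre), flux tin flat in the square tray (15 mm), tape roll flat on the tin (13 mm); heights within 3 mm, tilt under 0.1 rad, all released and at rest; jar and terminal box within 30 mm of their starts (horizontal distance between big_reel and wide_dish below 0.012 m and z of big_reel in the frame of wide_dish between 0.001 and 0.007 m and angle between each of big_reel, small_reel, flux_tin, tape_roll's own z axis and vertical below 0.1 rad and linear speed of each of big_reel, small_reel, flux_tin, tape_roll below 0.02 m/s and angular speed of each of big_reel, small_reel, flux_tin, tape_roll below 0.2 rad/s and horizontal distance between small_reel and narrow_dish below 0.012 m and z of small_reel in the frame of narrow_dish between 0.001 and 0.007 m and horizontal distance between flux_tin and square_tray below 0.015 m and z of flux_tin in the frame of square_tray between 0.001 and 0.007 m and horizontal distance between tape_roll and flux_tin below 0.013 m and z of tape_roll in the frame of flux_tin between 0.019 and 0.025 m and distance of each of fuse_jar, load_box from where it was at the start of the episode below 0.03 m); the robot touches nothing.
It fails at once if the fuse jar or the terminal box is moved more than 30 mm or tipped (distance of any of fuse_jar, load_box from where it was at the start of the episode above 0.03 m or angle between any of fuse_jar, load_box's own z axis and vertical above 0.4 rad).
It also fails if it takes over 96 s, if anything falls off the work surface, if the arm or the gripper's body presses on something with over 40 N, if the wrist force passes 120 N, or if a joint passes its speed limit or range.

## Working session

There is one attempt and no reset: what is moved stays moved. The work goes in short steps, Python scripts to look and compute and a tool call to move; the robot and the scene stay as the last step left them, time stands still between calls to the robot, and variables do not carry over. Pictures are saved under pics/ and viewed, at most 14 in all, crops included, and the job is handed in when it is done.

Besides the shell and the picture viewer there is one more tool, called after "Call:" as name(argument=value, ...), one argument or row to a line, values as JSON. apply_moves: Moves the arm, as the interface text tells. Its arguments: {"type":"object","properties":{"rows":{"type":"array"},"fingers":{"type":"number"},"grip_force":{"type":"number"}},"required":["rows"]}

```bash
mkdir -p pics; cat > h.py <<'E'
from bench import sense, eyes, job, models
import numpy as np, cv2
def snap(c,f=None):
    p,d=eyes.snapshot(c)
    if f: cv2.imwrite('pics/'+f,p[:,:,::-1])
    return p,d
def world(cam,uv,z=None,d=None,s=None):
    """pixels -> world: on plane z, or by depth d (values)"""
    c=eyes.get_calibration(cam);K=np.array(c["intrinsics"]);D=np.array(c["D"],float)
    n=cv2.undistortPoints(np.array(uv,float).reshape(-1,1,2),K,D).reshape(-1,2)
    r=np.c_[n,np.ones(len(n))]
    if cam=="wrist":
        M=np.array(c["mount"]);s=s or sense()
        from scipy.spatial.transform import Rotation as Ro
        T=np.eye(4);T[:3,:3]=Ro.from_euler('xyz',s["tcp_rot"],degrees=True).as_matrix();T[:3,3]=s["tool_pos"]
        W=T@M;Rw=W[:3,:3];o=W[:3,3]
    else:
        R=np.array(c["R"]);t=np.array(c["t"]).ravel();Rw=R.T;o=-R.T@t
    v=r@Rw.T
    k=((z-o[2])/v[:,2]) if d is None else np.asarray(d)
    return o+v*k[:,None]
E
python3 - <<'E'
from h import *
s=sense();print(s)
p,d=snap("top","top0.png");
for n in "big_reel small_reel flux_tin tape_roll wide_dish narrow_dish square_tray fuse_jar load_box".split():
    for r in models.place_of(n,"top")[:4]: print(n,round(r["confidence"],2),np.round(r["xyz"],0))
snap("scene","scene0.png")
E
```

```text
{'time': 0.0, 'joint_pos': array([ 6.36328263e+01,  7.51517869e+00,  8.53304862e+01,  1.99988173e-03,
        8.72619888e+01, -4.89328141e+00]), 'qd': array([-0.04875485,  0.03407522, -0.01727441,  0.00407816,  0.12362763,
        0.03947443]), 'joint_efforts': array([-1.02929021e-04, -5.69387877e+01, -5.00562251e+01, -2.45518795e-04,
        1.42746998e-02,  5.09645156e-05]), 'tool_pos': array([219.36612683, 557.85893835, 230.23213765]), 'tcp_rot': array([-1.79892909e+02, -1.11729971e-02,  1.58526000e+02]), 'ft_force': array([ 0.78604775, -0.09327934,  0.37211862]), 'wrist_torque': array([0.01267852, 0.02244389, 0.05614408]), 'grip_force': 0.0, 'finger_gap': 85.1697170292485}
big_reel 0.8 [ 594. -157.   24.]
big_reel 0.74 [574. 295.  23.]
big_reel 0.43 [ 443. -156.   27.]
small_reel 0.55 [575. 292.  25.]
small_reel 0.15 [582. 147.  23.]
flux_tin 0.84 [ 443. -156.   27.]
flux_tin 0.73 [ 620. -547.   -3.]
tape_roll 0.53 [583. 144.  23.]
wide_dish 0.58 [446. 172.  21.]
square_tray 0.63 [ 433. -303.   24.]
fuse_jar 0.7 [596.   2.  24.]
load_box 0.73 [447.  -8.  25.]
```

View pics/top0.png

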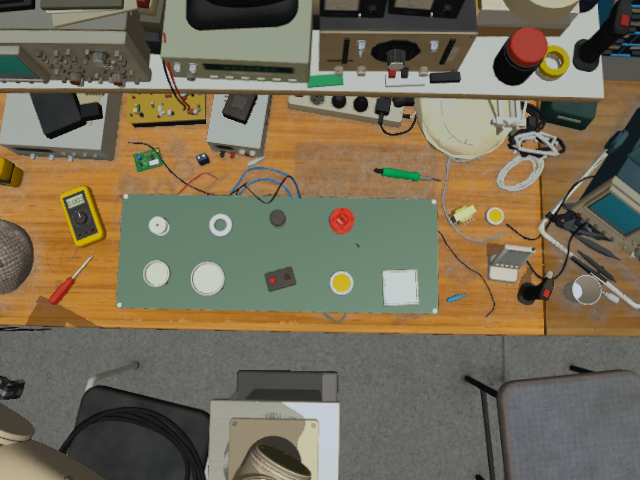

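View pics/scene0.png

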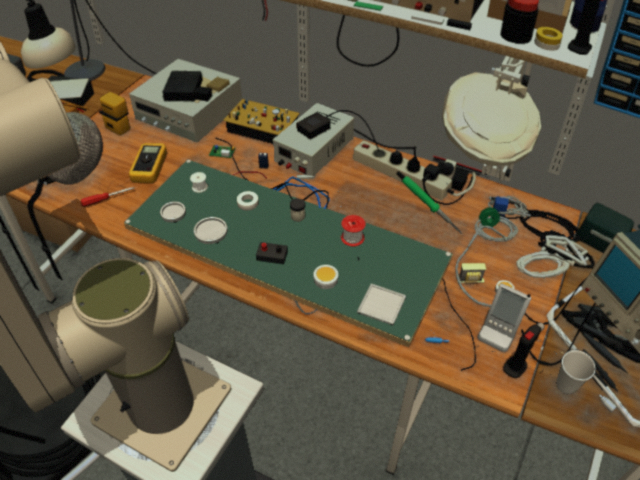

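The top view shows these on the board:

| Thing | Pixel |
|---|---|
| small reel | (159,226) |
| tape | (221,225) |
| jar | (278,218) |
| big red reel | (342,221) |
| narrow dish | (156,273) |
| wide dish | (208,279) |
| terminal box | (280,280) |
| tin | (341,282) |
| tray | (400,287) |

There are two flux-tin candidates: (341,282) on the board and (495,216) on the table. The one on the board is visibly larger and lies on the board as described. I'll confirm this in a crop and refine the centres.

```bash
python3 - <<'E'
from h import *
p=cv2.imread('pics/top0.png')
a=cv2.resize(p[180:320,290:530],None,fx=3.3,fy=3.3,interpolation=cv2.INTER_CUBIC);cv2.imwrite('pics/crop_tin.png',a)
a=p.astype(int); hsv=cv2.cvtColor(p,cv2.COLOR_BGR2HSV)
# non-board mask: board is green, medium saturation
b=p[245:265,240:260].reshape(-1,3).mean(0); print("board",b)
m=(np.abs(a-b).sum(2)>60).astype(np.uint8)
items=dict(small_reel=(159,226,60),tape=(221,225,42),jar=(278,218,74),big=(342,221,76),narrow=(156,273,38),wide=(208,279,38),box=(280,280,50),tin=(341,282,46),tray=(400,287,32),tin_other=(495,216,20))
n,L,st,ce=cv2.connectedComponentsWithStats(m)
for k,(u,v,z) in items.items():
    w=m[v-22:v+23,u-22:u+23]; n,L,st,ce=cv2.connectedComponentsWithStats(w)
    i=1+np.argmax(st[1:,4]); ys,xs=np.where(L==i)
    h=cv2.convexHull(np.c_[xs+u-22,ys+v-22].astype(np.int32)).reshape(-1,2)
    (cx,cy),rr=cv2.minEnclosingCircle(h.astype(np.float32))
    c2=(np.array([h.min(0)+h.max(0)])/2)[0]
    P=world("top",[c2,(cx,cy),h.min(0),h.max(0)],z=z)
    print(k,st[i,:4],c2,np.round(P[0],1),np.round(P[1,:2],1),"ext",np.round(abs(P[2]-P[3])[:2],0))
c=eyes.get_calibration("top");print(-np.array(c["R"]).T@np.array(c["t"]).ravel())
print(np.round(eyes.get_calibration("wrist")["mount"],3), eyes.get_calibration("wrist")["intrinsics"])
E
```

```text
board [111.0825 130.2925 104.015 ]
small_reel [11 12 22 20] [158.5 225.5] [570.3 289.7  60. ] [569.1 289.7] ext [46. 54.]
tape [10 10 23 24] [220.  224.5] [578.2 141.5  42. ] [578.2 141.7] ext [57. 57.]
jar [13 13 17 18] [277.  217.5] [592.6  -1.4  74. ] [591.2  -2.8] ext [41. 40.]
big [ 9  8 26 28] [341.5 220.5] [ 587.7 -157.6   76. ] [ 587.7 -157.6] ext [65. 61.]
narrow [ 9  9 27 27] [156. 273.] [455.3 295.8  38. ] [454.9 294.5] ext [63. 68.]
wide [ 5  4 34 35] [207.5 278. ] [445.4 167.9  38. ] [444.8 167.4] ext [82. 85.]
box [ 6  8 32 26] [279.5 278.5] [446.6  -9.8  50. ] [446.3 -10. ] ext [59. 77.]
tin [10 11 25 24] [341.  282.5] [ 439.8 -159.5   46. ] [ 439.7 -159.3] ext [55. 59.]
tray [ 4  4 38 37] [400.5 287. ] [ 432.1 -306.7   32. ] [ 432.1 -307.9] ext [87. 91.]
tin_other [ 0  0 45 45] [495. 216.] [ 616.2 -548.8   20. ] [ 616.2 -548.8] ext [111. 110.]
[ 344.9303008   -97.14204337 1482.55625722]
[[-0.00000e+00 -9.53000e-01 -3.03000e-01  7.58940e+01]
 [ 1.00000e+00 -0.00000e+00 -1.00000e-03  1.21000e-01]
 [ 1.00000e-03 -3.03000e-01  9.53000e-01 -1.42256e+02]
 [ 0.00000e+00  0.00000e+00  0.00000e+00  1.00000e+00]] [[339.23827828   0.         321.00047642]
 [  0.         339.23827828 240.61332364]
 [  0.           0.           1.        ]]
```

View pics/crop_tin.png

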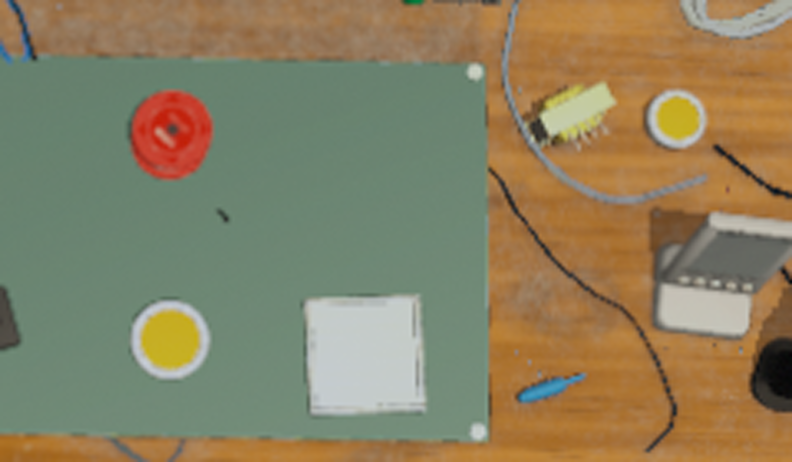

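The crop shows the tin on the board at crop (170,340), 25 px across, and the one on the table at crop (677,119), about 17 px across. The tin on the board is larger, so it is the one meant. I'll start with the small reel.

Call:
apply_moves(
  rows=[
    [0, 0, 0, 0, 0, -0.186],
    [0, 0, 0, 0, 0, -0.186],
    [-44, -33, 0, 0, 0, 0],
    [-44, -33, 0, 0, 0, 0],
    [-44, -33, 0, 0, 0, 0],
  ],
  fingers=85,
  grip_force=40,
)

```text
time: 1.18
tool_pos: [352.4, 458.1, 231.5]
tcp_rot: [180.0, 0.0, 179.9]
ft_force: [-0.6, 0.3, -0.1]
finger_gap: 85.0
grip_force: 0.0
```

Call:
apply_moves(
  rows=[
    [-44, -33, 0, 0, 0, 0],
    [-44, -33, 0, 0, 0, 0],
    [-44, -33, 0, 0, 0, 0],
    [-44, -33, 0, 0, 0, 0],
    [0, 0, 0, 0, 0, 0],
  ],
)

```text
time: 1.8
tool_pos: [529.8, 323.4, 231.0]
tcp_rot: [-179.9, 0.0, 179.6]
ft_force: [-0.1, 0.2, -0.2]
finger_gap: 84.9
grip_force: 0.0
```

```bash
python3 - <<'E'
from h import *
s=sense();print(s["time"],s["tool_pos"],s["tcp_rot"],s["joint_pos"])
p,d=snap("wrist","w1.png")
for n in ["small_reel","narrow_dish","wide_dish","tape_roll"]:
    for r in models.place_of(n,"wrist")[:3]: print(n,round(r["confidence"],2),np.round(r["xyz"],0))
E
```

```text
1.8 [529.7611585  323.39750715 230.99310178] [-1.79948411e+02  2.60871573e-02  1.79563481e+02] [ 2.67046677e+01  1.06639683e+01  8.17685717e+01 -5.78610317e-02
  8.75677808e+01 -6.28563460e+01]
small_reel 0.97 [573. 295.  24.]
narrow_dish 0.86 [455. 300.  20.]
wide_dish 0.72 [447. 172.  23.]
tape_roll 0.94 [585. 148.  27.]
```

View pics/w1.png

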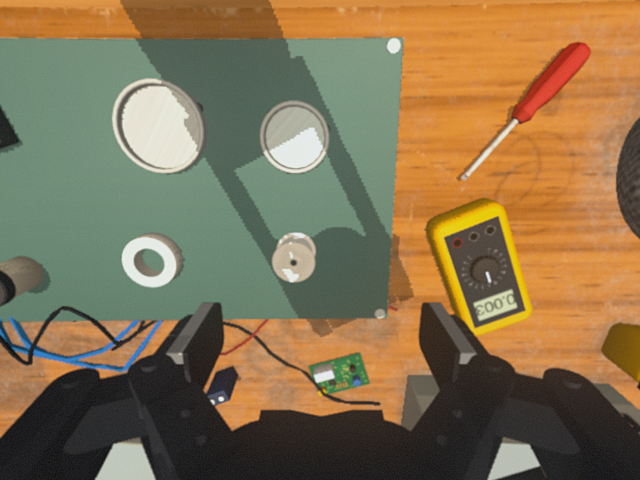

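The wrist view shows the small reel's top flange at about (294,263), the narrow dish at (294,137), the wide dish at (158,126) and the tape at (150,260). The network positions agree with these. I'll get positions from the pixels with my own code.

```bash
python3 - <<'E'
from h import *
p=cv2.imread('pics/w1.png')
g=cv2.cvtColor(p,cv2.COLOR_BGR2GRAY)
b=np.array([111,130,104])
print(np.round(world("wrist",[(294,264),(294,137),(158,126),(148,261)],z=60),1))
print(np.round(world("wrist",[(294,264),(294,137),(158,126),(148,261)],z=38),1))
# auto fits by cut_out hull
for n,z in [("small_reel",60),("narrow_dish",38),("wide_dish",38),("tape_roll",42)]:
    r=models.cut_out(n,"wrist")
    if not r: print(n,None);continue
    m=r[0]["pixels"];ys,xs=np.where(m);h=cv2.convexHull(np.c_[xs,ys].astype(np.int32)).reshape(-1,2)
    W=world("wrist",h.astype(float),z=z)[:,:2].astype(np.float32)
    c,rad=cv2.minEnclosingCircle(W);print(n,np.round(c,1),round(2*rad,1),np.round((W.min(0)+W.max(0))/2,1),"px",xs.min(),xs.max(),ys.min(),ys.max())
E
```

```text
[[573.9 299.9  60. ]
 [453.6 303.   60. ]
 [444.7 184.9  60. ]
 [570.4 156.5  60. ]]
[[582.6 298.   38. ]
 [453.9 301.4  38. ]
 [444.3 175.   38. ]
 [578.8 144.5  38. ]]
small_reel [566.6 301.5] 54.0 [566.7 299.5] px 271 316 231 282
narrow_dish [454.3 301.8] 67.8 [455.  301.3] px 259 329 101 173
wide_dish [445.2 177.1] 88.0 [446.3 176.2] px 113 206 79 173
tape_roll [577.  151.6] 67.0 [576.1 150.8] px 122 182 233 285
```

Call:
apply_moves(
  rows=[
    [-20, -13, 20, 0, 0, 0],
    [-22, -13, 20, 0, 0, 0],
    [0, 0, 20, 0, 0, 0],
    [0, 0, 20, 0, 0, 0],
    [0, 0, 0, 0, 0, 0],
  ],
)

```text
time: 2.88
tool_pos: [567.0, 299.9, 148.1]
tcp_rot: [-179.9, -0.3, 179.9]
ft_force: [0.2, 0.6, -0.2]
finger_gap: 85.1
grip_force: 0.0
```

```bash
python3 - <<'E'
from h import *
s=sense();print(s["time"],s["tool_pos"],s["tcp_rot"])
p,d=snap("wrist","w2.png");t,_=snap("top")
for n,z in [("small_reel",60),("narrow_dish",38),("wide_dish",38),("tape_roll",42)]:
  for r in models.place_of(n,"wrist")[:1]: print(n,round(r["confidence"],2),np.round(r["xyz"],0))
  for cam in ["wrist"]:
    r=models.cut_out(n,cam)
    if not r: print(n,None);continue
    m=r[0]["pixels"];ys,xs=np.where(m);h=cv2.convexHull(np.c_[xs,ys].astype(np.int32)).reshape(-1,2)
    W=world(cam,h.astype(float),z=z)[:,:2].astype(np.float32)
    print(n,cam,np.round((W.min(0)+W.max(0))/2,1),"px",xs.min(),xs.max(),ys.min(),ys.max())
    print('depth pts',np.round(np.percentile(world("wrist",np.c_[xs,ys],d=d[ys,xs])[:,:],[5,50,95],axis=0),0).tolist())
E
```

```text
2.875 [566.97954576 299.93520317 148.12641188] [-179.89289812   -0.26312333  179.8651763 ]
small_reel 0.59 [570. 295.  24.]
small_reel wrist [575.7 295.7] px 285 344 217 282
depth pts [[560.0, 278.0, 30.0], [575.0, 296.0, 64.0], [595.0, 314.0, 65.0]]
narrow_dish 0.57 [456. 297.  22.]
narrow_dish wrist [461.5 298.6] px 270 366 28 134
depth pts [[434.0, 272.0, 30.0], [460.0, 299.0, 32.0], [488.0, 326.0, 42.0]]
wide_dish 0.74 [444. 169.  22.]
wide_dish wrist [454.1 172.5] px 64 198 0 135
depth pts [[417.0, 135.0, 30.0], [449.0, 169.0, 31.0], [485.0, 209.0, 41.0]]
tape_roll 0.96 [584. 147.  28.]
tape_roll wrist [583.2 145.8] px 83 165 216 288
depth pts [[558.0, 121.0, 30.0], [582.0, 146.0, 45.0], [606.0, 171.0, 46.0]]
```

View pics/w2.png

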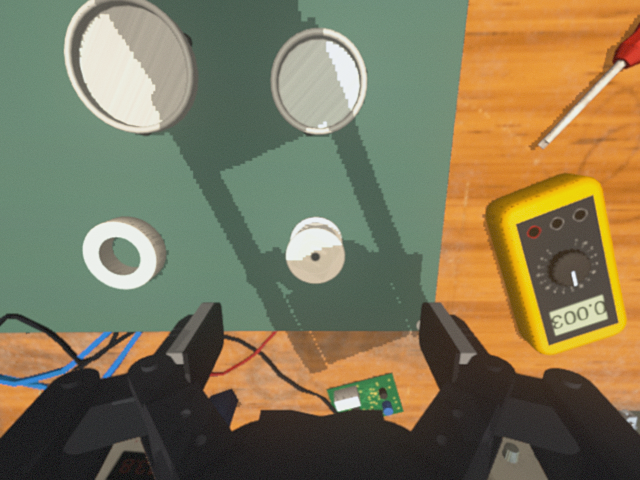

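Flange centre is at about (316,256), so the reel is near (573,296). I'll descend and check the pose reading partway down.

Call:
apply_moves(
  rows=[
    [-5, -4, 0, 0, 0, 0],
    [0, 0, 30, 0, 0, 0],
    [0, 0, 30, 0, 0, 0],
    [0, 0, 25, 0, 0, 0],
    [0, 0, 0, 0, 0, 0],
  ],
)

```text
time: 4.0
tool_pos: [572.2, 295.2, 63.5]
tcp_rot: [-179.9, -0.3, 179.8]
ft_force: [-0.8, -0.2, -0.4]
finger_gap: 84.7
grip_force: 0.0
```

```bash
python3 - <<'E'
from h import *
s=sense();print(s["time"],s["tool_pos"],s["tcp_rot"])
p,d=snap("wrist","w3.png")
for i in range(2):
  s=sense();print(s["time"],s["tool_pos"],s["tcp_rot"]); snap("wrist")
E
```

```text
4.0 [572.15674087 295.21294837  63.47497575] [-179.87978681   -0.27249969  179.82170589]
4.05 [573.38803198 295.77633236  65.49018637] [-1.79944882e+02 -1.13872271e-01  1.79825294e+02]
4.1 [574.35429724 296.3006904   66.99744469] [1.79994700e+02 2.05454639e-02 1.79832443e+02]
```

View pics/w3.png

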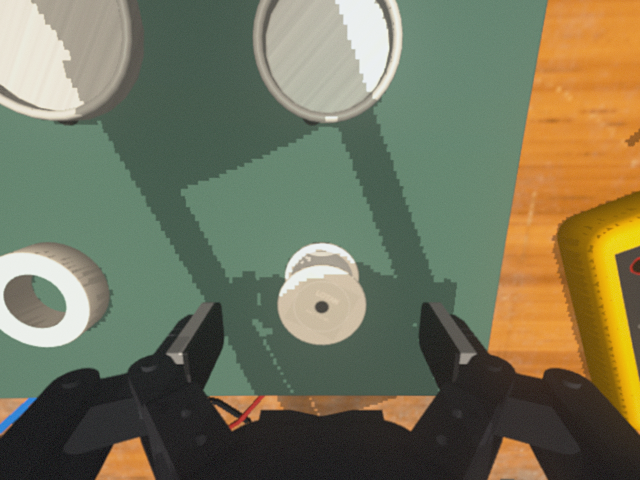

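The reel is centred between the fingers, with its hole at (321,307). The settled pose follows the command. I'll go down and grip.

Call:
apply_moves(
  rows=[
    [-2, 0, 14, 0, 0, 0],
    [0, 0, 13, 0, 0, 0],
    [0, 0, 0, 0, 0, 0],
    [0, 0, 0, 0, 0, 0],
    [0, 0, 0, 0, 0, 0],
  ],
)

```text
time: 4.78
tool_pos: [576.3, 296.5, 39.8]
tcp_rot: [180.0, 0.0, 179.8]
ft_force: [-0.2, -0.1, 0.4]
finger_gap: 85.1
grip_force: 0.0
```

Call:
apply_moves(
  rows=[
    [0, 0, 0, 0, 0, 0],
    [0, 0, 0, 0, 0, 0],
    [0, 0, 0, 0, 0, 0],
    [0, 0, 0, 0, 0, 0],
    [0, 0, 0, 0, 0, 0],
  ],
  fingers=30,
  grip_force=40,
)

```text
time: 5.4
tool_pos: [576.2, 296.5, 40.0]
tcp_rot: [180.0, 0.0, 179.8]
ft_force: [-3.1, -1.4, 5.6]
finger_gap: 36.9
grip_force: 39.4
```

Call:
apply_moves(
  rows=[
    [0, 0, -10, 0, 0, 0],
    [0, 0, -20, 0, 0, 0],
    [0, 0, -25, 0, 0, 0],
    [0, 0, -25, 0, 0, 0],
    [0, 0, 0, 0, 0, 0],
  ],
)

```text
time: 6.02
tool_pos: [578.1, 297.4, 123.5]
tcp_rot: [179.9, 0.3, 179.8]
ft_force: [0.4, 0.2, -1.7]
finger_gap: 37.0
grip_force: 40.2
```

```bash
python3 - <<'E'
from h import *
s=sense();print(s["time"],s["tool_pos"],s["finger_gap"],s["grip_force"],s["ft_force"])
p,d=snap("wrist");t,_=snap("scene")
a=cv2.resize(t[150:250,150:350],None,fx=2.5,fy=2.5,interpolation=cv2.INTER_CUBIC)
o=np.zeros((600,640,3),np.uint8);o[:330]=p[150:];o[340:590,:500]=a;cv2.imwrite('pics/g1.png',o[:,:,::-1])
E
```

```text
6.025 [578.10109307 297.35185097 123.48209031] 36.98293609220366 40.23869753815234 [ 0.39455694  0.16498305 -1.66814662]
```

View pics/g1.png

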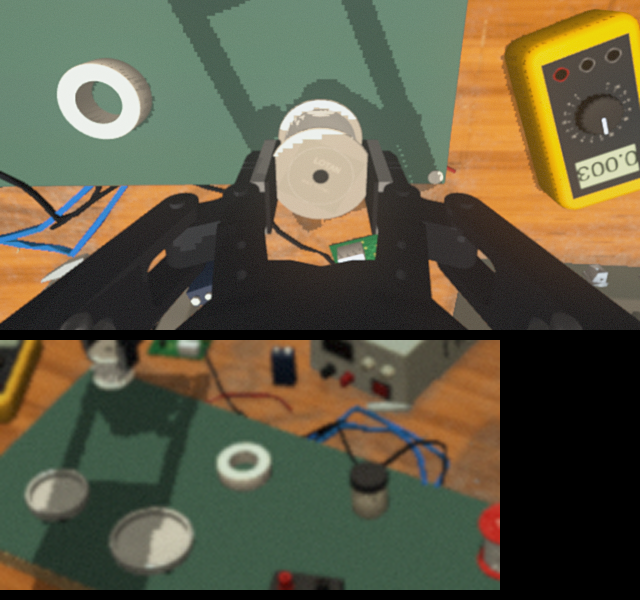

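The reel hangs upright with its hole at (321,326). I'll carry it over the narrow dish.

Call:
apply_moves(
  rows=[
    [30, 1, 0, 0, 0, 0],
    [45, 1, 0, 0, 0, 0],
    [42, 0, 20, 0, 0, 0],
    [0, 0, 25, 0, 0, 0],
    [0, 0, 0, 0, 0, 0],
  ],
)

```text
time: 6.75
tool_pos: [455.9, 297.4, 70.9]
tcp_rot: [-179.8, -0.3, 179.9]
ft_force: [-0.2, -0.1, -1.5]
finger_gap: 36.6
grip_force: 40.5
```

```bash
cat >> h.py <<'E'
def circ(mask,cam,z,s=None):
    ys,xs=np.where(mask);h=cv2.convexHull(np.c_[xs,ys].astype(np.int32)).reshape(-1,2)
    W=world(cam,h.astype(float),z=z,s=s)[:,:2].astype(np.float32)
    return np.round((W.min(0)+W.max(0))/2,1),np.round(W.max(0)-W.min(0),1),(xs.min(),xs.max(),ys.min(),ys.max())
E
python3 - <<'E'
from h import *
snap("wrist")
s=sense();print(s["time"],s["tool_pos"],s["finger_gap"],s["grip_force"],s["ft_force"])
p,d=snap("wrist","g2.png")
for n,z in [("small_reel",s["tool_pos"][2]+20),("narrow_dish",38)]:
  r=models.cut_out(n,"wrist")
  for q in r[:2]: print(n,q["confidence"],circ(q["pixels"],"wrist",z,s))
  print([np.round(q["xyz"]) for q in models.place_of(n,"wrist")[:2]])
E
```

```text
6.8 [457.60817341 297.98329026  72.73739597] 37.10380485694537 40.475450567901134 [-0.59422838  0.78140291 -1.5168682 ]
small_reel 0.69 (array([450.8, 297.3], dtype=float32), array([53.8, 37.4], dtype=float32), (np.int64(274), np.int64(366), np.int64(249), np.int64(368)))
[array([454., 294.,  54.])]
narrow_dish 0.65 (array([444.9, 297.6], dtype=float32), array([45.2, 65.4], dtype=float32), (np.int64(264), np.int64(379), np.int64(213), np.int64(290)))
narrow_dish 0.47 (array([557.4, 134.6], dtype=float32), array([31.3, 40. ], dtype=float32), (np.int64(43), np.int64(96), np.int64(398), np.int64(438)))
[]
```

View pics/g2.png

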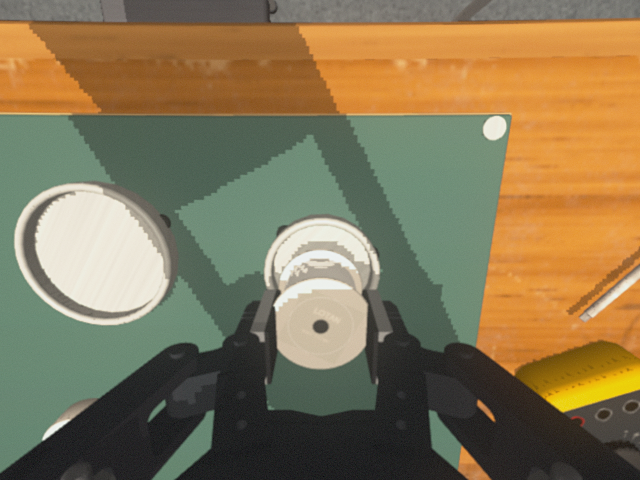

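The dish rim spans u 264–379 and the reel hole is at u=320, so they line up sideways, and X agrees to about 1 mm. I'll lower it.

Call:
apply_moves(
  rows=[
    [0, 0, 12, 0, 0, 0],
    [0, 0, 10, 0, 0, 0],
    [0, 0, 7, 0, 0, 0],
    [0, 0, 1, 0, 0, 0],
    [0, 0, 0, 0, 0, 0],
  ],
)

```text
time: 7.68
tool_pos: [458.6, 298.4, 44.2]
tcp_rot: [-180.0, -0.1, 179.8]
ft_force: [-3.5, -1.5, 3.8]
finger_gap: 37.0
grip_force: 40.7
```

Call:
apply_moves(
  rows=[
    [0, 0, 0, 0, 0, 0],
    [0, 0, 0, 0, 0, 0],
    [0, 0, 0, 0, 0, 0],
    [0, 0, -20, 0, 0, 0],
    [0, 0, -30, 0, 0, 0],
  ],
  fingers=85,
)

```text
time: 8.3
tool_pos: [457.9, 298.2, 93.6]
tcp_rot: [-179.9, -0.1, 179.8]
ft_force: [1.1, 0.2, 0.1]
finger_gap: 85.2
grip_force: 0.0
```

Call:
apply_moves(
  rows=[
    [0, 0, -30, 0, 0, 0],
    [0, 0, -30, 0, 0, 0],
    [0, 0, -20, 0, 0, 0],
    [0, 0, 0, 0, 0, 0],
    [0, 0, 0, 0, 0, 0],
  ],
)

```text
time: 8.93
tool_pos: [458.3, 298.4, 172.9]
tcp_rot: [-180.0, -0.1, 179.8]
ft_force: [0.3, 0.5, -0.5]
finger_gap: 85.3
grip_force: 0.0
```

```bash
python3 - <<'E'
from h import *
s=sense();print(s["time"],s["tool_pos"],s["tcp_rot"],s["finger_gap"])
p,d=snap("wrist")
for n,z in [("small_reel",64),("narrow_dish",38),("wide_dish",38)]:
  r=models.cut_out(n,"wrist")
  for q in r[:1]: print(n,q["confidence"],circ(q["pixels"],"wrist",z,s))
  print([np.round(q["xyz"]) for q in models.place_of(n,"wrist")[:2]])
t,_=snap("scene");
a=cv2.resize(t[150:270,120:270],None,fx=2,fy=2,interpolation=cv2.INTER_CUBIC)
p[:240,:300]=np.where(True,a,0);cv2.imwrite('pics/g3.png',p[:,:,::-1])
E
```

```text
8.925 [458.31491673 298.37426932 172.88298713] [-1.79952089e+02 -9.14940954e-02  1.79834704e+02] 85.30498277670733
small_reel 0.77 (array([454.4, 297.3], dtype=float32), array([48.8, 42.7], dtype=float32), (np.int64(293), np.int64(348), np.int64(200), np.int64(261)))
[array([456., 295.,  23.])]
narrow_dish 0.8 (array([456. , 297.6], dtype=float32), array([63.6, 66.1], dtype=float32), (np.int64(282), np.int64(360), np.int64(187), np.int64(260)))
[]
wide_dish 0.66 (array([447.9, 172.8], dtype=float32), array([82.8, 86.1], dtype=float32), (np.int64(119), np.int64(223), np.int64(165), np.int64(262)))
[array([445., 171.,  23.])]
```

View pics/g3.png

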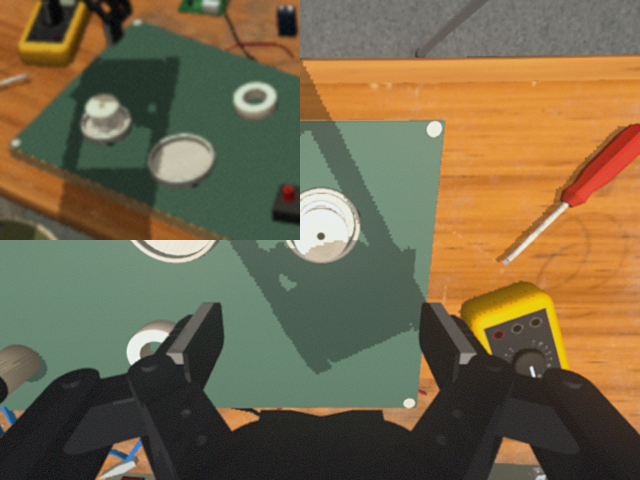

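The small reel is seated upright in the narrow dish, with its hole at (320,237). In the wrist frame the reel is at (455,297) and the dish at (456,298). Next is the big reel.

Call:
apply_moves(
  rows=[
    [-12, -40, 0, 0, 0, 0],
    [-17, -58, 0, 0, 0, 0],
    [-17, -58, 0, 0, 0, 0],
    [-17, -58, 0, 0, 0, 0],
    [-17, -58, 0, 0, 0, 0],
  ],
)

```text
time: 9.95
tool_pos: [538.5, 24.6, 174.5]
tcp_rot: [180.0, 0.0, 179.8]
ft_force: [0.8, 0.5, 0.1]
finger_gap: 85.2
grip_force: 0.0
```

Call:
apply_moves(
  rows=[
    [-17, -58, 0, 0, 0, 0],
    [-17, -58, 0, 0, 0, 0],
    [-16, -55, 0, 0, 0, 0],
    [-3, -10, 10, 0, 0, 0],
    [0, 0, 0, 0, 0, 0],
  ],
)

```text
time: 10.58
tool_pos: [589.7, -154.7, 162.7]
tcp_rot: [179.9, -0.1, 179.8]
ft_force: [0.1, 1.0, -0.1]
finger_gap: 85.1
grip_force: 0.0
```

```bash
python3 - <<'E'
from h import *
snap("top");snap("top")
s=sense();print(s["time"],s["tool_pos"],s["tcp_rot"],s["finger_gap"],s["joint_pos"].round())
p,d=snap("wrist","w4.png")
for n,z in [("big_reel",76),("flux_tin",46),("square_tray",32),("load_box",50)]:
  for q in models.cut_out(n,"wrist")[:2]: print(n,round(q["confidence"],2),circ(q["pixels"],"wrist",z,s))
  print([np.round(q["xyz"]) for q in models.place_of(n,"wrist")[:2]])
E
```

```text
10.675 [ 590.2127037  -153.27543843  163.85461991] [ 1.79948335e+02 -6.11846558e-02  1.79890408e+02] 85.12230701437514 [ -19.   11.   88.    0.   81. -109.]
big_reel 0.58 (array([ 590.4, -157.1], dtype=float32), array([67.6, 58.3], dtype=float32), (np.int64(276), np.int64(357), np.int64(198), np.int64(288)))
[array([ 590., -156.,   25.])]
flux_tin 0.73 (array([ 453.2, -158.8], dtype=float32), array([42.1, 57.2], dtype=float32), (np.int64(270), np.int64(356), np.int64(0), np.int64(72)))
[array([ 441., -159.,   20.]), array([448.,  -7.,  23.])]
square_tray 0.83 (array([ 455.1, -302.8], dtype=float32), array([54. , 90.9], dtype=float32), (np.int64(35), np.int64(178), np.int64(0), np.int64(86)))
[array([ 435., -304.,   22.])]
load_box 0.73 (array([459. , -15.5], dtype=float32), array([49.1, 81.8], dtype=float32), (np.int64(470), np.int64(594), np.int64(0), np.int64(85)))
[]
```

Call:
apply_moves(
  rows=[
    [-3, -2.5, 15, 0, 0, 0],
    [0, 0, 35, 0, 0, 0],
    [0, 0, 35, 0, 0, 0],
    [0, 0, 25, 0, 0, 0],
    [0, 0, 0, 0, 0, 0],
  ],
)

```text
time: 11.75
tool_pos: [591.0, -156.4, 50.4]
tcp_rot: [179.9, -0.4, 179.8]
ft_force: [0.7, 0.3, 0.5]
finger_gap: 84.9
grip_force: 0.0
```

Call:
apply_moves(
  rows=[
    [0, 0, 0, 0, 0, 0],
    [0, 0, 0, 0, 0, 0],
    [0, 0, 0, 0, 0, 0],
    [0, 0, 0, 0, 0, 0],
    [0, 0, 0, 0, 0, 0],
  ],
  fingers=45,
  grip_force=70,
)

```text
time: 12.38
tool_pos: [594.9, -157.2, 56.9]
tcp_rot: [-180.0, 0.2, 179.9]
ft_force: [-3.5, 3.7, 7.7]
finger_gap: 51.9
grip_force: 71.4
```

Call:
apply_moves(
  rows=[
    [0, 0, -10, 0, 0, 0],
    [0, 0, -25, 0, 0, 0],
    [0, 0, -30, 0, 0, 0],
    [0, 0, -30, 0, 0, 0],
    [0, 0, -30, 0, 0, 0],
  ],
)

```text
time: 13.0
tool_pos: [593.5, -157.3, 180.8]
tcp_rot: [-180.0, 0.0, 179.8]
ft_force: [0.4, 0.0, -4.9]
finger_gap: 51.5
grip_force: 73.9
```

```bash
python3 - <<'E'
from h import *
snap("top");snap("top")
s=sense();print(s["time"],s["tool_pos"],s["tcp_rot"],s["finger_gap"],s["ft_force"])
p,d=snap("wrist","g4.png")
for q in models.cut_out("big_reel","wrist")[:1]: print(round(q["confidence"],2),circ(q["pixels"],"wrist",s["tool_pos"][2]+21,s))
E
```

```text
13.1 [ 596.10288259 -158.16680133  184.55995714] [-179.83855838    0.43558464  179.83738909] 51.51551359530099 [ 1.27048338 -0.79601199 -2.57510952]
0.57 (array([ 588.1, -158.8], dtype=float32), array([70.8, 52.8], dtype=float32), (np.int64(254), np.int64(387), np.int64(226), np.int64(384)))
```

View pics/g4.png

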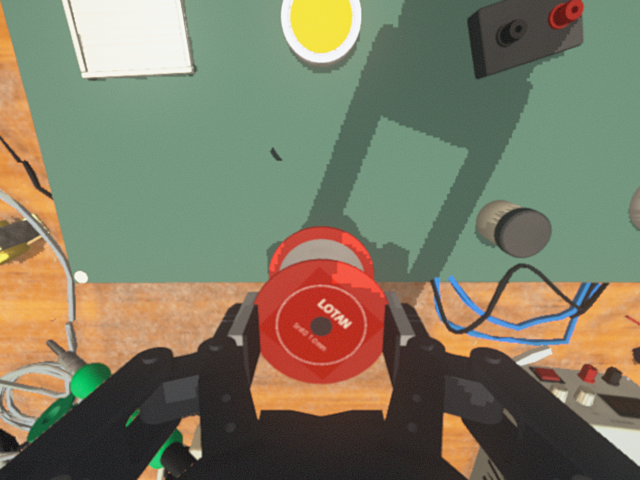

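The big reel is held level with its hole at (321,325). I'll carry it to the wide dish.

Call:
apply_moves(
  rows=[
    [11, 24, 0, 0, 0, 0],
    [21, 47, 0, 0, 0, 0],
    [21, 47, 0, 0, 0, 0],
    [21, 47, 0, 0, 0, 0],
    [21, 47, 0, 0, 0, 0],
  ],
)

```text
time: 13.82
tool_pos: [497.1, 56.4, 176.9]
tcp_rot: [180.0, -0.2, 179.8]
ft_force: [0.9, 0.9, -4.5]
finger_gap: 51.5
grip_force: 74.1
```

Call:
apply_moves(
  rows=[
    [21, 47, 0, 0, 0, 0],
    [21, 46, 10, 0, 0, 0],
    [10, 24, 20, 0, 0, 0],
    [0, 0, 30, 0, 0, 0],
    [0, 0, 20, 0, 0, 0],
  ],
)

```text
time: 14.45
tool_pos: [445.0, 172.1, 95.7]
tcp_rot: [-179.9, -0.3, 179.9]
ft_force: [-0.2, 0.5, -4.8]
finger_gap: 51.6
grip_force: 74.2
```

```bash
python3 - <<'E'
from h import *
snap("top");snap("top");snap("top")
s=sense();print(s["time"],s["tool_pos"],s["tcp_rot"],s["finger_gap"],s["ft_force"])
p,d=snap("wrist","g5.png")
for n,z in [("big_reel",s["tool_pos"][2]+21),("wide_dish",38),("narrow_dish",38)]:
  for q in models.cut_out(n,"wrist")[:1]: print(n,round(q["confidence"],2),circ(q["pixels"],"wrist",z,s))
E
```

```text
14.6 [445.11797275 171.62445894  96.5303458 ] [-179.91300656   -0.31692358  179.84714994] 51.17894879485424 [ 0.32663621 -0.1012619  -3.4007339 ]
big_reel 0.65 (array([437.3, 170.9], dtype=float32), array([70.4, 53.7], dtype=float32), (np.int64(253), np.int64(388), np.int64(226), np.int64(384)))
wide_dish 0.68 (array([433.6, 170.4], dtype=float32), array([56.7, 83. ], dtype=float32), (np.int64(255), np.int64(386), np.int64(197), np.int64(284)))
narrow_dish 0.75 (array([455.9, 293. ], dtype=float32), array([67.3, 67.7], dtype=float32), (np.int64(460), np.int64(570), np.int64(224), np.int64(322)))
```

View pics/g5.png

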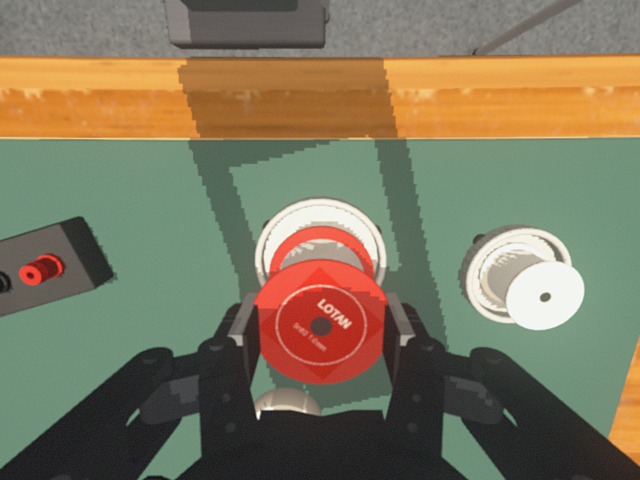

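The wide dish rim spans u 255–386 and the reel is centred at u=321, so Y is good. The reel needs about +3 mm in X. Lowering now.

Call:
apply_moves(
  rows=[
    [-3, 0, 10, 0, 0, 0],
    [0, 0, 12, 0, 0, 0],
    [0, 0, 8, 0, 0, 0],
    [0, 0, 0, 0, 0, 0],
    [0, 0, 0, 0, 0, 0],
  ],
)

```text
time: 15.42
tool_pos: [450.6, 172.3, 69.4]
tcp_rot: [-180.0, 0.0, 179.8]
ft_force: [-0.4, 0.3, -4.2]
finger_gap: 51.6
grip_force: 74.4
```

Call:
apply_moves(
  rows=[
    [0, 0, 5, 0, 0, 0],
    [0, 0, 4, 0, 0, 0],
    [0, 0, 1, 0, 0, 0],
    [0, 0, 0, 0, 0, 0],
    [0, 0, 0, 0, 0, 0],
  ],
)

```text
time: 16.05
tool_pos: [451.2, 172.4, 60.9]
tcp_rot: [180.0, 0.1, 179.8]
ft_force: [-7.1, -1.5, 12.2]
finger_gap: 51.6
grip_force: 75.2
```

Call:
apply_moves(
  rows=[
    [0, 0, 0, 0, 0, 0],
    [0, 0, 0, 0, 0, 0],
    [0, 0, 0, 0, 0, 0],
    [0, 0, -20, 0, 0, 0],
    [0, 0, -30, 0, 0, 0],
  ],
  fingers=85,
)

```text
time: 16.68
tool_pos: [449.5, 171.9, 108.6]
tcp_rot: [-180.0, -0.2, 179.8]
ft_force: [0.4, 0.3, -0.4]
finger_gap: 85.0
grip_force: 0.0
```

Call:
apply_moves(
  rows=[
    [0, 0, -30, 0, 0, 0],
    [0, 0, -30, 0, 0, 0],
    [0, 0, -10, 0, 0, 0],
    [0, 0, 0, 0, 0, 0],
    [0, 0, 0, 0, 0, 0],
  ],
)

```text
time: 17.3
tool_pos: [449.7, 172.0, 177.6]
tcp_rot: [-180.0, -0.1, 179.8]
ft_force: [-0.4, -0.2, -1.6]
finger_gap: 85.0
grip_force: 0.0
```

```bash
python3 - <<'E'
from h import *
s=sense();print(s["time"],s["tool_pos"],s["tcp_rot"],s["finger_gap"],s["ft_force"])
p,d=snap("wrist","g6.png")
for n,z in [("big_reel",80),("wide_dish",38),("narrow_dish",38),("small_reel",64),("tape_roll",42)]:
  for q in models.cut_out(n,"wrist")[:1]: print(n,round(q["confidence"],2),circ(q["pixels"],"wrist",z,s))
  print([np.round(q["xyz"]) for q in models.place_of(n,"wrist")[:1]])
E
```

```text
17.3 [449.72067331 171.99149427 177.63861359] [-1.79965867e+02 -1.32243531e-01  1.79837936e+02] 84.99250639469416 [-0.37828316 -0.15169498 -1.59213918]
big_reel 0.94 (array([447.4, 171.7], dtype=float32), array([66.4, 58.8], dtype=float32), (np.int64(282), np.int64(361), np.int64(193), np.int64(279)))
[array([447., 172.,  30.])]
wide_dish 0.56 (array([438. , 170.4], dtype=float32), array([64.9, 84.1], dtype=float32), (np.int64(271), np.int64(369), np.int64(174), np.int64(249)))
[]
[]
small_reel 0.71 (array([453.9, 290.9], dtype=float32), array([48.6, 54.6], dtype=float32), (np.int64(439), np.int64(507), np.int64(209), np.int64(268)))
[array([454., 294.,  31.])]
tape_roll 0.74 (array([576.3, 142.9], dtype=float32), array([64.9, 56. ], dtype=float32), (np.int64(263), np.int64(321), np.int64(325), np.int64(383)))
[array([585., 149.,  26.])]
```

View pics/g6.png

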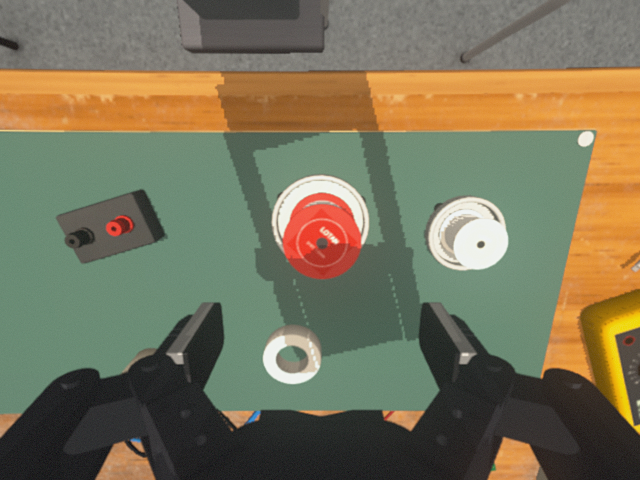

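The big reel is seated in the wide dish with its hole at (322,243), and the small reel is still in place. Next is the tin.

Call:
apply_moves(
  rows=[
    [2, -30, 0, 0, 0, 0],
    [2, -55, 0, 0, 0, 0],
    [2, -55, 0, 0, 0, 0],
    [1, -55, 0, 0, 0, 0],
    [0, -55, 0, 0, 0, 0],
  ],
)

```text
time: 18.48
tool_pos: [442.7, -79.5, 179.6]
tcp_rot: [-180.0, 0.1, 179.9]
ft_force: [0.8, -1.0, 0.0]
finger_gap: 84.7
grip_force: 0.0
```

Call:
apply_moves(
  rows=[
    [0, -55, 0, 0, 0, 0],
    [0, -25, 10, 0, 0, 0],
    [0, 0, 20, 0, 0, 0],
    [0, 0, 0, 0, 0, 0],
    [0, 0, 0, 0, 0, 0],
  ],
)

```text
time: 19.1
tool_pos: [442.9, -157.6, 149.9]
tcp_rot: [-180.0, 0.0, 179.9]
ft_force: [0.3, -0.4, -0.6]
finger_gap: 84.7
grip_force: 0.0
```

```bash
python3 - <<'E'
from h import *
s=sense();print(s["time"],s["tool_pos"],s["tcp_rot"],s["finger_gap"],s["ft_force"])
p,d=snap("wrist","w7.png")
for n,z in [("flux_tin",46),("square_tray",32),("load_box",50)]:
  for q in models.cut_out(n,"wrist")[:1]:
    print(n,round(q["confidence"],2),circ(q["pixels"],"wrist",z,s))
  print([np.round(q["xyz"]) for q in models.place_of(n,"wrist")[:1]])
  if n=="square_tray":
    ys,xs=np.where(q["pixels"]); print(np.round(cv2.boxPoints(cv2.minAreaRect(world("wrist",np.c_[xs,ys],z=32,s=s)[:,:2].astype(np.float32))),1))
E
```

```text
19.1 [ 442.88591322 -157.5822689   149.92732822] [-1.79991487e+02  2.44120966e-02  1.79864775e+02] 84.70891733548028 [ 0.29028752 -0.42236576 -0.59021143]
flux_tin 0.98 (array([ 441.3, -159. ], dtype=float32), array([59.3, 57.8], dtype=float32), (np.int64(282), np.int64(358), np.int64(197), np.int64(272)))
[array([ 444., -156.,   21.])]
square_tray 0.66 (array([ 434.1, -303.1], dtype=float32), array([89.8, 92.8], dtype=float32), (np.int64(66), np.int64(201), np.int64(164), np.int64(275)))
[array([ 436., -308.,   22.])]
[[ 388.  -260.9]
 [ 392.6 -350.8]
 [ 480.5 -346.3]
 [ 475.8 -256.3]]
load_box 0.76 (array([446.1, -16.3], dtype=float32), array([63.3, 83.3], dtype=float32), (np.int64(457), np.int64(565), np.int64(201), np.int64(282)))
[array([448.,  -7.,  26.])]
```

Call:
apply_moves(
  rows=[
    [0, -1, 20, 0, 0, 0],
    [0, 0, 35, 0, 0, 0],
    [0, 0, 35, 0, 0, 0],
    [0, 0, 20, 0, 0, 0],
    [0, 0, 6, 0, 0, 0],
  ],
)

```text
time: 20.08
tool_pos: [441.6, -158.2, 32.0]
tcp_rot: [179.9, -0.1, 179.8]
ft_force: [-0.1, -0.0, 1.0]
finger_gap: 85.5
grip_force: 0.0
```

Call:
apply_moves(
  rows=[
    [0, 0, 0, 0, 0, 0],
    [0, 0, 4, 0, 0, 0],
    [0, 0, 0, 0, 0, 0],
    [0, 0, 0, 0, 0, 0],
    [0, 0, 0, 0, 0, 0],
  ],
)

```text
time: 20.7
tool_pos: [442.8, -158.9, 29.6]
tcp_rot: [-180.0, 0.0, 179.8]
ft_force: [-0.9, 0.2, -0.0]
finger_gap: 85.1
grip_force: 0.0
```

Call:
apply_moves(
  rows=[
    [0, 0, 0, 0, 0, 0],
    [0, 0, 0, 0, 0, 0],
    [0, 0, 0, 0, 0, 0],
    [0, 0, 0, 0, 0, 0],
    [0, 0, 0, 0, 0, 0],
  ],
  fingers=45,
  grip_force=30,
)

```text
time: 21.32
tool_pos: [442.8, -158.9, 29.7]
tcp_rot: [-180.0, 0.0, 179.8]
ft_force: [-2.1, 1.7, 6.4]
finger_gap: 56.3
grip_force: 31.9
```

Call:
apply_moves(
  rows=[
    [0, 0, -5, 0, 0, 0],
    [0, 0, -15, 0, 0, 0],
    [0, 0, -20, 0, 0, 0],
    [0, 0, -10, 0, 0, 0],
    [0, 0, 0, 0, 0, 0],
  ],
)

```text
time: 21.95
tool_pos: [443.5, -159.2, 80.5]
tcp_rot: [-179.9, 0.1, 179.8]
ft_force: [-0.3, -0.5, -1.0]
finger_gap: 56.2
grip_force: 32.0
```

```bash
python3 - <<'E'
from h import *
snap("top")
s=sense();print(s["time"],s["tool_pos"],s["tcp_rot"],s["finger_gap"],s["ft_force"])
p,d=snap("wrist","g8.png")
q=models.cut_out("flux_tin","wrist")[:1]
for q in q:
  print(q["confidence"],circ(q["pixels"],"wrist",s["tool_pos"][2]+15,s))
  ys,xs=np.where(q["pixels"]);W=world("wrist",np.c_[xs,ys],d=d[ys,xs],s=s)
  print(np.round(np.percentile(W,[5,50,95],axis=0),1))
  A=np.c_[W[:,:2],np.ones(len(W))];k=abs(W[:,2]-np.median(W[:,2]))<5;print("plane",np.linalg.lstsq(A[k],W[k,2],rcond=None)[0][:2])
E
```

```text
22.0 [ 442.85581414 -158.87662541   79.60324846] [-1.79978133e+02  4.61352611e-02  1.79840009e+02] 56.044437701375514 [-0.14601818  0.4755461  -0.2731557 ]
0.57 (array([ 440.6, -159.4], dtype=float32), array([63.1, 56.8], dtype=float32), (np.int64(254), np.int64(388), np.int64(245), np.int64(378)))
[[ 416.2 -182.1   87.5]
 [ 438.7 -159.3   95.3]
 [ 464.9 -136.6   96.4]]
plane [ 0.00948174 -0.00064581]
```

Call:
apply_moves(
  rows=[
    [2, -30, 0, 0, 0, 0],
    [3, -50, 0, 0, 0, 0],
    [3, -45, 0, 0, 0, 0],
    [0, -20, 0, 0, 0, 0],
    [0, 0, 0, 0, 0, 0],
  ],
)

```text
time: 22.72
tool_pos: [433.7, -304.3, 78.6]
tcp_rot: [179.9, -0.1, 179.7]
ft_force: [-0.2, -0.2, -0.9]
finger_gap: 56.4
grip_force: 32.1
```

```bash
python3 - <<'E'
from h import *
snap("top");snap("top")
s=sense();print(s["time"],s["tool_pos"],s["tcp_rot"],s["finger_gap"],s["ft_force"])
p,d=snap("wrist","g9.png")
for n,z in [("flux_tin",s["tool_pos"][2]+16.5),("square_tray",32)]:
  for q in models.cut_out(n,"wrist")[:1]: print(n,q["confidence"],circ(q["pixels"],"wrist",z,s))
E
```

```text
22.825 [ 433.95380251 -302.60711161   78.5639497 ] [ 1.79914383e+02 -5.76516979e-02  1.79838343e+02] 56.19144691601739 [-0.20437092 -1.00662067 -0.12047975]
flux_tin 0.64 (array([ 503. , -449.2], dtype=float32), array([14.3, 14.5], dtype=float32), (np.int64(0), np.int64(24), np.int64(442), np.int64(466)))
square_tray 0.57 (array([ 419.7, -305.8], dtype=float32), array([62.6, 88.5], dtype=float32), (np.int64(238), np.int64(389), np.int64(190), np.int64(292)))
```

View pics/g9.png

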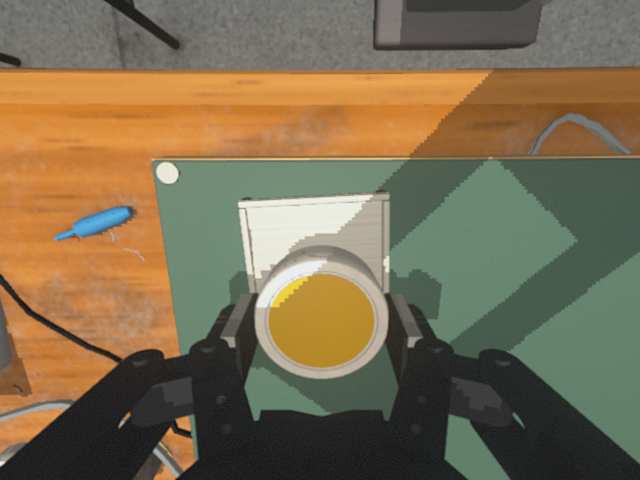

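The tray's outer edges are at u 240–389 (centre about 314) and the tin is centred at u=321. I'll shift Y by −2 mm and lower.

Call:
apply_moves(
  rows=[
    [0, -2, 10, 0, 0, 0],
    [0, 0, 15, 0, 0, 0],
    [0, 0, 12, 0, 0, 0],
    [0, 0, 5, 0, 0, 0],
    [0, 0, 0, 0, 0, 0],
  ],
)

```text
time: 23.6
tool_pos: [433.8, -305.4, 36.6]
tcp_rot: [180.0, -0.1, 179.8]
ft_force: [0.3, -0.1, 0.4]
finger_gap: 56.3
grip_force: 32.1
```

Call:
apply_moves(
  rows=[
    [0, 0, 2, 0, 0, 0],
    [0, 0, 1.5, 0, 0, 0],
    [0, 0, 0, 0, 0, 0],
    [0, 0, 0, 0, 0, 0],
    [0, 0, 0, 0, 0, 0],
  ],
)

```text
time: 24.22
tool_pos: [434.3, -305.8, 33.9]
tcp_rot: [-180.0, 0.0, 179.8]
ft_force: [-0.4, 0.3, -0.6]
finger_gap: 55.9
grip_force: 32.1
```

Call:
apply_moves(
  rows=[
    [0, 0, 0, 0, 0, 0],
    [0, 0, 0, 0, 0, 0],
    [0, 0, 0, 0, 0, 0],
    [0, 0, -20, 0, 0, 0],
    [0, 0, -30, 0, 0, 0],
  ],
  fingers=85,
)

```text
time: 24.85
tool_pos: [433.4, -305.0, 83.2]
tcp_rot: [179.9, -0.1, 179.8]
ft_force: [-0.6, -0.8, 0.0]
finger_gap: 84.9
grip_force: 0.0
```

Call:
apply_moves(
  rows=[
    [0, 0, -30, 0, 0, 0],
    [0, 0, -30, 0, 0, 0],
    [0, 0, -10, 0, 0, 0],
    [0, 0, 0, 0, 0, 0],
    [0, 0, 0, 0, 0, 0],
  ],
)

```text
time: 25.48
tool_pos: [433.5, -305.1, 152.1]
tcp_rot: [179.9, -0.1, 179.8]
ft_force: [-0.4, -0.2, 0.8]
finger_gap: 84.7
grip_force: 0.0
```

```bash
python3 - <<'E'
from h import *
s=sense();print(s["time"],s["tool_pos"],s["tcp_rot"],s["finger_gap"],s["ft_force"])
p,d=snap("wrist","w10.png")
for n,z in [("flux_tin",50),("square_tray",32)]:
  for q in models.cut_out(n,"wrist")[:1]:
    print(n,q["confidence"],circ(q["pixels"],"wrist",z,s))
    ys,xs=np.where(q["pixels"]);W=world("wrist",np.c_[xs,ys],d=d[ys,xs],s=s)
    k=abs(W[:,2]-np.median(W[:,2]))<4;print(np.median(W[k,2]),"plane",np.linalg.lstsq(np.c_[W[:,:2],np.ones(len(W))][k],W[k,2],rcond=None)[0][:2])
E
```

```text
25.475 [ 433.490773   -305.10855314  152.10843639] [ 1.79906810e+02 -1.06954657e-01  1.79840771e+02] 84.74801800739814 [-0.35035378 -0.16276032  0.84818149]
flux_tin 0.87 (array([ 433. , -306.3], dtype=float32), array([58.3, 57.5], dtype=float32), (np.int64(282), np.int64(358), np.int64(200), np.int64(274)))
49.51405450589226 plane [ 0.00394185 -0.00150137]
square_tray 0.85 (array([ 433.9, -305.3], dtype=float32), array([90., 90.], dtype=float32), (np.int64(263), np.int64(375), np.int64(176), np.int64(284)))
27.939691735963606 plane [ 0.00459218 -0.00013193]
```

The tin lies flat and centred in the tray. The last piece is the tape roll.

Call:
apply_moves(
  rows=[
    [-10, 28, -20, 0, 0, 0],
    [-17, 53, 0, 0, 0, 0],
    [-17, 53, 0, 0, 0, 0],
    [-17, 53, 0, 0, 0, 0],
    [-17, 53, 0, 0, 0, 0],
  ],
)

```text
time: 26.25
tool_pos: [512.9, -64.2, 173.2]
tcp_rot: [180.0, -0.0, 179.8]
ft_force: [0.7, -0.9, 0.7]
finger_gap: 84.7
grip_force: 0.0
```

Call:
apply_moves(
  rows=[
    [-17, 53, 0, 0, 0, 0],
    [-17, 53, 0, 0, 0, 0],
    [-17, 53, 0, 0, 0, 0],
    [-17, 53, 10, 0, 0, 0],
    [0, 0, 10, 0, 0, 0],
  ],
)

```text
time: 26.88
tool_pos: [581.5, 149.6, 152.5]
tcp_rot: [180.0, -0.1, -179.9]
ft_force: [-0.0, -0.5, -0.2]
finger_gap: 85.1
grip_force: 0.0
```

```bash
python3 - <<'E'
from h import *
snap("top");snap("top");snap("top");snap("top")
s=sense();print(s["time"],s["tool_pos"],s["tcp_rot"],s["finger_gap"])
p,d=snap("wrist","w11.png")
for q in models.cut_out("tape_roll","wrist")[:2]: print(q["confidence"],circ(q["pixels"],"wrist",42,s))
print([np.round(q["xyz"]) for q in models.place_of("tape_roll","wrist")[:2]])
E
```

```text
27.075 [580.86680951 144.752454   153.06665937] [-1.79959463e+02 -9.39280362e-02  1.79795003e+02] 85.29538091691161
0.85 (array([579.5, 142.5], dtype=float32), array([59.1, 57.8], dtype=float32), (np.int64(282), np.int64(356), np.int64(196), np.int64(269)))
[array([585., 149.,  26.])]
```

Call:
apply_moves(
  rows=[
    [0, -1.5, 20, 0, 0, 0],
    [0, 0, 35, 0, 0, 0],
    [0, 0, 35, 0, 0, 0],
    [0, 0, 20, 0, 0, 0],
    [0, 0, 10, 0, 0, 0],
  ],
)

```text
time: 27.85
tool_pos: [580.5, 143.9, 32.1]
tcp_rot: [-180.0, -0.1, 179.8]
ft_force: [0.6, 0.4, 0.5]
finger_gap: 85.0
grip_force: 0.0
```

Call:
apply_moves(
  rows=[
    [0, 0, 0, 0, 0, 0],
    [0, 0, 4, 0, 0, 0],
    [0, 0, 0, 0, 0, 0],
    [0, 0, 0, 0, 0, 0],
    [0, 0, 0, 0, 0, 0],
  ],
)

```text
time: 28.48
tool_pos: [581.7, 144.4, 30.2]
tcp_rot: [180.0, 0.0, 179.8]
ft_force: [0.1, 0.0, -0.3]
finger_gap: 84.9
grip_force: 0.0
```

Call:
apply_moves(
  rows=[
    [0, 0, 0, 0, 0, 0],
    [0, 0, 0, 0, 0, 0],
    [0, 0, 0, 0, 0, 0],
    [0, 0, 0, 0, 0, 0],
    [0, 0, 0, 0, 0, 0],
  ],
  fingers=45,
  grip_force=30,
)

```text
time: 29.1
tool_pos: [581.8, 144.3, 30.3]
tcp_rot: [-180.0, 0.0, 179.8]
ft_force: [-0.8, 0.5, 5.0]
finger_gap: 53.4
grip_force: 32.3
```

Call:
apply_moves(
  rows=[
    [0, 0, -10, 0, 0, 0],
    [0, 0, -30, 0, 0, 0],
    [0, 0, -35, 0, 0, 0],
    [0, 0, -35, 0, 0, 0],
    [0, 0, -15, 0, 0, 0],
  ],
)

```text
time: 29.72
tool_pos: [582.8, 144.6, 157.7]
tcp_rot: [180.0, 0.2, 179.8]
ft_force: [-0.4, 0.8, 0.2]
finger_gap: 53.6
grip_force: 31.8
```

```bash
python3 - <<'E'
from h import *
snap("top");snap("top");snap("top");snap("top")
s=sense();print(s["time"],s["tool_pos"],s["tcp_rot"],s["finger_gap"])
p,d=snap("wrist","w12.png")
for q in models.cut_out("tape_roll","wrist")[:1]:
    print(q["confidence"],circ(q["pixels"],"wrist",s["tool_pos"][2]+14,s))
    ys,xs=np.where(q["pixels"]);W=world("wrist",np.c_[xs,ys],d=d[ys,xs],s=s)
    k=abs(W[:,2]-np.median(W[:,2]))<4;print(np.median(W[k,2]),"plane",np.linalg.lstsq(np.c_[W[:,:2],np.ones(len(W))][k],W[k,2],rcond=None)[0][:2])
E
```

```text
29.925 [580.89771867 144.27346588 153.57324482] [-1.79989674e+02 -8.00637774e-02  1.79839299e+02] 53.37050057549685
0.62 (array([576.6, 143.8], dtype=float32), array([59.1, 52.7], dtype=float32), (np.int64(259), np.int64(383), np.int64(244), np.int64(369)))
164.78357273865515 plane [-0.00092352  0.00022309]
```

Call:
apply_moves(
  rows=[
    [10, -28, 0, 0, 0, 0],
    [17, -53, 0, 0, 0, 0],
    [17, -53, 0, 0, 0, 0],
    [17, -53, 0, 0, 0, 0],
    [17, -53, 0, 0, 0, 0],
  ],
)

```text
time: 30.65
tool_pos: [501.2, -96.7, 153.2]
tcp_rot: [180.0, -0.1, 179.9]
ft_force: [-0.1, 0.0, -0.8]
finger_gap: 53.3
grip_force: 31.8
```

Call:
apply_moves(
  rows=[
    [17, -53, 0, 0, 0, 0],
    [17, -53, 0, 0, 0, 0],
    [17, -53, 0, 0, 0, 0],
    [15, -45, 20, 0, 0, 0],
    [2, -7, 20, 0, 0, 0],
  ],
)

```text
time: 31.28
tool_pos: [432.3, -308.7, 113.0]
tcp_rot: [180.0, -0.1, 179.6]
ft_force: [0.5, -0.6, -0.8]
finger_gap: 53.4
grip_force: 31.8
```

Call:
apply_moves(
  rows=[
    [0, 0, 15, 0, 0, 0],
    [0, 0, 15, 0, 0, 0],
    [0, 0, 0, 0, 0, 0],
    [0, 0, 0, 0, 0, 0],
    [0, 0, 0, 0, 0, 0],
  ],
)

```text
time: 31.9
tool_pos: [435.0, -306.4, 85.8]
tcp_rot: [-179.9, 0.1, 179.9]
ft_force: [0.4, 0.1, -0.6]
finger_gap: 53.4
grip_force: 31.8
```

```bash
python3 - <<'E'
from h import *
snap("top")
s=sense();print(s["time"],s["tool_pos"],s["tcp_rot"],s["finger_gap"])
p,d=snap("wrist","w13.png")
for n,z in [("tape_roll",s["tool_pos"][2]+12),("flux_tin",50),("square_tray",32)]:
  for q in models.cut_out(n,"wrist")[:1]: print(n,q["confidence"],circ(q["pixels"],"wrist",z,s))
E
```

```text
31.95 [ 434.89152071 -306.45034451   85.7538838 ] [-1.79937458e+02  7.21791618e-02  1.79867112e+02] 53.52083792535291
tape_roll 0.72 (array([ 431.7, -307. ], dtype=float32), array([60.1, 53.5], dtype=float32), (np.int64(259), np.int64(383), np.int64(244), np.int64(369)))
flux_tin 0.9 (array([ 562.4, -510.4], dtype=float32), array([27.7, 29.8], dtype=float32), (np.int64(0), np.int64(35), np.int64(434), np.int64(467)))
square_tray 0.65 (array([ 433.1, -305.9], dtype=float32), array([89.6, 89.9], dtype=float32), (np.int64(246), np.int64(395), np.int64(186), np.int64(323)))
```

Call:
apply_moves(
  rows=[
    [0, 0, 12, 0, 0, 0],
    [0, 0, 10, 0, 0, 0],
    [0, 0, 4, 0, 0, 0],
    [0, 0, 0, 0, 0, 0],
    [0, 0, 0, 0, 0, 0],
  ],
)

```text
time: 32.78
tool_pos: [434.4, -306.4, 59.0]
tcp_rot: [-180.0, 0.0, 179.8]
ft_force: [-0.1, -0.1, 0.4]
finger_gap: 53.4
grip_force: 31.8
```

Call:
apply_moves(
  rows=[
    [0, 0, 2, 0, 0, 0],
    [0, 0, 1, 0, 0, 0],
    [0, 0, 0, 0, 0, 0],
    [0, 0, 0, 0, 0, 0],
    [0, 0, 0, 0, 0, 0],
  ],
)

```text
time: 33.4
tool_pos: [434.4, -306.4, 56.5]
tcp_rot: [-180.0, 0.0, 179.8]
ft_force: [-0.9, 1.5, 5.2]
finger_gap: 53.4
grip_force: 32.6
```

Call:
apply_moves(
  rows=[
    [0, 0, 0, 0, 0, 0],
    [0, 0, 0, 0, 0, 0],
    [0, 0, 0, 0, 0, 0],
    [0, 0, -20, 0, 0, 0],
    [0, 0, -30, 0, 0, 0],
  ],
  fingers=85,
)

```text
time: 34.02
tool_pos: [433.3, -305.5, 105.0]
tcp_rot: [179.9, -0.1, 179.8]
ft_force: [0.4, -0.3, 0.5]
finger_gap: 84.9
grip_force: 0.0
```

Call:
apply_moves(
  rows=[
    [0, 0, -30, 0, 0, 0],
    [0, 0, -30, 0, 0, 0],
    [0, 0, -20, 0, 0, 0],
    [0, 0, 0, 0, 0, 0],
    [0, 0, 0, 0, 0, 0],
  ],
)

```text
time: 34.65
tool_pos: [433.7, -305.8, 184.4]
tcp_rot: [179.9, -0.1, 179.8]
ft_force: [-0.4, -0.3, -0.0]
finger_gap: 84.9
grip_force: 0.0
```

```bash
python3 - <<'E'
from h import *
s=sense();print(s["time"],s["tool_pos"],s["tcp_rot"],s["finger_gap"],s["ft_force"])
p,d=snap("wrist")
for n,z in [("tape_roll",68),("flux_tin",50),("square_tray",32)]:
  for q in models.cut_out(n,"wrist")[:1]:
    print(n,q["confidence"],circ(q["pixels"],"wrist",z,s))
    ys,xs=np.where(q["pixels"]);W=world("wrist",np.c_[xs,ys],d=d[ys,xs],s=s)
    k=abs(W[:,2]-np.median(W[:,2]))<4;print(np.median(W[k,2]),"plane",np.linalg.lstsq(np.c_[W[:,:2],np.ones(len(W))][k],W[k,2],rcond=None)[0][:2])
t,_=snap("scene")
for n in ["big_reel","small_reel"]: print(n,[(round(q["confidence"],2),np.round(q["xyz"])) for q in models.place_of(n,"scene")[:2]])
o=np.zeros((600,640,3),np.uint8);o[:270]=p[120:390]
o[280:]=cv2.resize(t[160:330,130:460],(640,320),interpolation=cv2.INTER_CUBIC);cv2.imwrite('pics/end.png',o[:,:,::-1])
E
```

```text
34.65 [ 433.72415266 -305.79269166  184.38380518] [ 1.79931703e+02 -7.89362844e-02  1.79841268e+02] 84.92894414897772 [-0.39863593 -0.29324676 -0.02400397]
tape_roll 0.66 (array([ 432.6, -307.1], dtype=float32), array([57.8, 55.8], dtype=float32), (np.int64(285), np.int64(355), np.int64(196), np.int64(266)))
67.78371101738844 plane [0.00334083 0.00143837]
flux_tin 0.88 (array([ 426.9, -304.5], dtype=float32), array([46.6, 41.4], dtype=float32), (np.int64(298), np.int64(348), np.int64(192), np.int64(246)))
49.50617425244269 plane [ 0.01496269 -0.00516872]
square_tray 0.89 (array([ 434.2, -304.8], dtype=float32), array([89.2, 89.7], dtype=float32), (np.int64(271), np.int64(371), np.int64(172), np.int64(269)))
28.00276497440163 plane [ 0.00583501 -0.00216406]
big_reel []
small_reel [(0.71, array([457., 298.,  29.]))]
```

View pics/end.png

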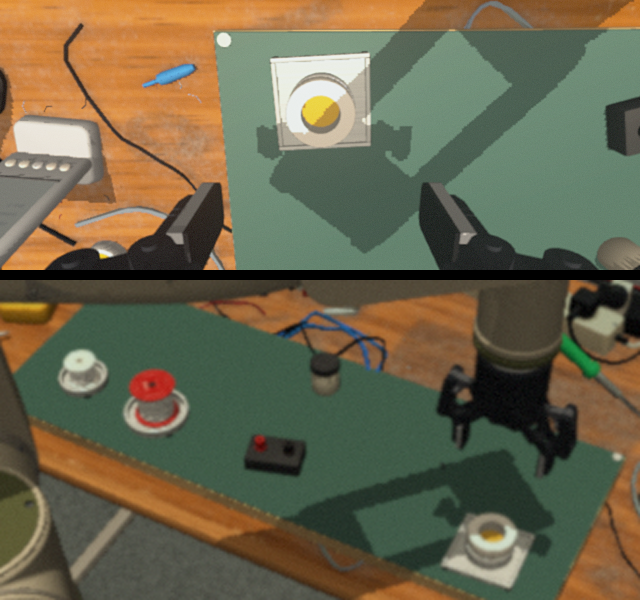

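The final picture shows all four pieces in place: both reels upright in their dishes at (83,370) and (155,398), and the tape flat on the tin in the tray at (488,545). The jar and the terminal box look untouched. I'm handing in.

```bash
python3 -c "
from bench import job
print(job.hand_in())"
```

```text
the job is handed in; nothing more can be done
None
```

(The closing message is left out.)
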